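Weigh and file gas cartridges at the incubator bench

ROBOT

A 7-joint arm with a two-finger parallel gripper is mounted at the origin on the work surface. World frame = base frame: x ahead of the robot, y to its left, z up, the work surface at z = 0. Lengths are in m, angles in rad, forces in N, time in s.
With the tool pointing down it reaches from about 0.4 to 0.925 m from the base axis. Payload 4.1 kg.
Tool frame: the origin (TCP) lies midway between the tips of the shut fingers; the grasp point (between the pads) lies 19 mm behind it; y points along the fingers, z is the direction in which the jaws open and shut, and the axes are right-handed (so a half turn about y gives the same grasp; the last joint's range is limited). The gripper opens to 85 mm and grips with 20 to 120 N. Pads are 22 mm wide; open, the fingers measure 114 mm over their backs; the gripper's body (76 mm by 85 mm) begins 54 mm behind the grasp point. The pads swing forward as they close: fully open they stand 13 mm farther back than shut.
Start: joints at [-1.254, 0.398, 0.045, 1.537, -0.019, 1.207, -0.051], TCP at [0.263, 0.595, 0.231] pointing down, gripper open.
Joint ranges: [-2.82, 2.82], [-0.49, 2.23], [-1.37, 1.46], [0, 2.46], [-1.36, 4.5], [0.23, 2], [-2.94, 2.94]. Speed limits (rad/s): [2.57, 2.57, 3.14, 3.14, 3.14, 3.14, 3.14].

INTERFACE

Orientations are given as a rotation vector (axis times angle).
In Python, from plant import r, grip, optics, workorder gives the robot as it stands. Calls block until the motion is done:
- r.goto(position, orientation): joint-space move of the TCP to a pose.
- r.line_to(position, orientation=None, velocity=0.15, guard=None): straight line of the TCP; orientation=None keeps the orientation; velocity is the mean speed in m/s. With guard (N) it stops when the force on the tool has changed by that much, and returns True; else False.
- r.movej(angles): joint-space move.
- grip(opening, effort=None): finger opening in m; effort is the grip in N (None keeps the last); returns when the fingers have stopped.
- r.hold(seconds).
- r.ik(position, orientation): joint angles nearest the present ones, or None.
- r.get_state(): the state.
- optics.camera(name): name is "scene" or "top"; returns a dict with "image" (480x640x3 uint8, blue, green, red), "fx", "fy", "cx", "cy" (pixels), "R" (3x3) and "t" (3): a world point X has camera coordinates R X + t. Camera axes: x right, y down, z forward; pixel columns grow to the right and rows downward; lengths in m; the calibration is good to about 2 mm. A picture is of the moment at which its call begins. There is no depth.
A pose or a line that the arm cannot do raises r.Unreachable and nothing moves.
- workorder.finish_job(): hands the job in, once; it reports no verdict.
The state is a dict: "time_s": time; "q": joint angles; "qd": joint speeds; "joint_torque": joint torques, N m; "position": TCP position; "eef_rot": TCP orientation; "ft_force": force on the tool from outside, world axes, zero at the start; "ft_torque": the same for the moment, N m; "finger_gap": finger opening in m.
Only numpy, scipy, OpenCV 4.12 (cv2) and the standard library are available. Lean on these libraries where they do the work, as an engineer would, in place of code of your own. Each camera call takes 0.05 s, during which the arm holds its last target.

TASK

Find out which of the two small steel gas cartridges are still charged: stand one on the pan of the check balance, let go, and when the beam has come to rest put that cartridge upright in the blue tray if it has pulled the pan down (charged), or in the orange tray if the pan has stayed up (spent); then do the same with the other cartridge. Both may be charged, both spent, or one of each. Set the cartridges down without dropping them, and leave the bottle, the beaker and the slide box alone.

Things in the scene. Friction and masses are not known exactly. Their poses are not given: they have to be found in the camera images.
- cartridge_a: one of two look-alike loose steel gas cartridges: upright cylinder 40 mm in diameter up to 68 mm height, then a shoulder to an 18 mm neck with a brass cap, 90 mm tall in all; green band near the foot. Origin: centre of the underside, z along its axis. Mass between 0.14 and 0.34 kg, unknown; starts standing on the bench between the robot and the balance
- cartridge_b: the other cartridge, same shape, size and origin; its mass is drawn separately
- balance: white check balance, base 110 x 170 x 16 mm. Origin: centre of the base's underside on the bench. Beam along the balance's y axis, pivot 95 mm up; the steel pan is at +y, 160 mm from the centre, the brass counterweight at -y, 160 mm from the centre (42 mm diameter). A black needle stands up on the beam to 202 mm above the bench in front of a white plate (top 207 mm) with a blue and an orange field, on the centre of the balance
- pan_floor (a point): centre of the upper face of the round steel pan's floor: flat floor 86 mm in diameter inside a rim 6 mm high, 100 mm over the rim. The pan stays level; its floor is 120 mm above the bench with the beam level, about 142 mm at the upper stop (empty, or cartridge spent) and about 98 mm at the lower stop (cartridge charged). Where on the pan the cartridge stands makes no difference. The pan yields when pressed with more than about 2.4 N, cartridge weight included
- beam (a joint): tilt of the balance beam, rad: -0.14 = pan up at its stop (empty pan, or a cartridge lighter than 0.24 kg = spent), +0.14 = pan down at its stop, needle leaning toward the pan over the blue field (cartridge heavier than 0.24 kg = charged). Freed, it is damped and comes to rest within about 2 s; a cartridge very near 0.24 kg may take 5 s or hang between the stops, and may then go in either tray
- blue_tray: open blue tray for charged cartridges, fixed on the bench, 150 (x) x 190 (y) x 30 mm high, walls and floor 5 mm thick. Origin: centre of the underside. Room for both cartridges side by side along y, 80 mm apart. It and the orange tray stand on either side of the balance and may be swapped
- orange_tray: open orange tray for spent cartridges, same size and origin as the blue one
- oil_bottle: amber immersion-oil bottle, 34 mm in diameter, 75 mm tall, loose bystander beyond the balance; origin at the underside
- beaker: white ceramic beaker, 64 mm in diameter, 75 mm tall, loose bystander beyond the balance; origin at the underside
- slide_box: grey slide box with a blue lid, 87 x 36 x 35 mm, loose bystander beyond the pan side of the balance; origin at the underside
Not all that is in view belongs to the job. Several things look just like the orange_tray: the one meant starts farthest to the robot's right.

How it is judged:
By the outcome, as a careful person would: the job done as asked, in the order asked, and still so for the second after the job is handed in, with the robot touching nothing.
It also fails if it takes over 72 s, if anything falls off the work surface, if the arm or the gripper's body presses on something with over 40 N, if the wrist force passes 120 N, or if a joint passes its speed limit or range.

## Working session

There is one attempt and no reset: what is moved stays moved. The work goes in short steps, each a Python script; the robot and the scene stay as the last script left them, time stands still between calls to the robot, and variables do not carry over. Pictures are saved under pics/ and viewed, and the job is handed in when it is done.

```bash
ls; mkdir -p pics
python3 - <<'E'
from plant import r, grip, optics, workorder
import cv2,numpy as np
for n in("scene","top"):
    c=optics.camera(n); cv2.imwrite(f"pics/{n}0.png",c["image"])
    R=np.array(c["R"]);t=np.array(c["t"]);print(n,c["fx"],c["cx"],c["cy"],"C",-R.T@t,"\n",R.round(3))
s=r.get_state();print(s["time_s"],s["position"],s["eef_rot"],s["finger_gap"],s["ft_force"])
E
```

```text
pics
scene 564.7253466215475 317.0718225242886 240.33573284027094 C [0.81264745 0.63051415 0.99285392] 
 [[-0.892  0.452 -0.006]
 [ 0.36   0.703 -0.614]
 [-0.273 -0.549 -0.79 ]]
top 565.3299742898006 323.7467981411967 234.5090915032302 C [0.44505311 0.00458404 1.3798578 ] 
 [[-0.018 -1.    -0.01 ]
 [-0.999  0.018 -0.045]
 [ 0.045  0.009 -0.999]]
0.1 [0.26227479 0.5941129  0.23035238] [-1.54786512  0.32626977 -0.32589619] 0.0852259060686399 [-0.07688676 -0.6842819   0.33040112]
```

View pics/scene0.png

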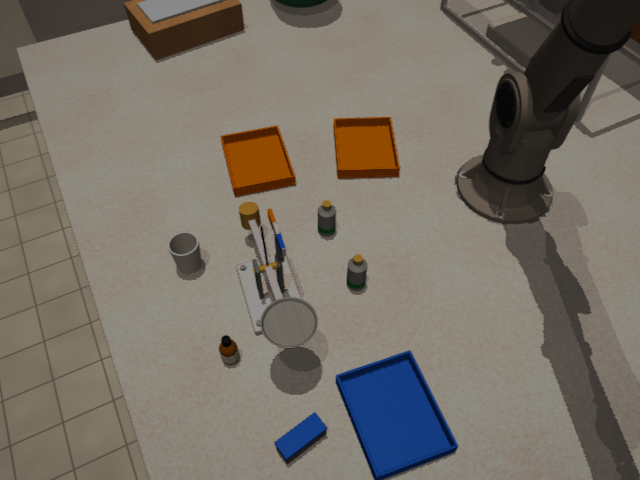

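View pics/top0.png

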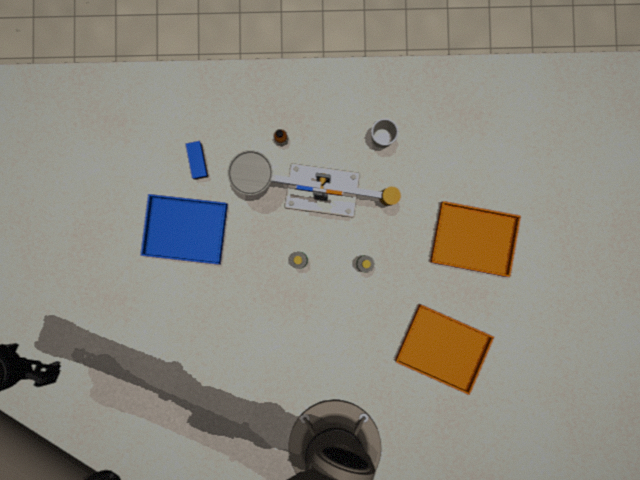

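```bash
cat > h.py <<'E'
from plant import r, grip, optics, workorder
import cv2,numpy as np
def cast(c,uv,z):
    R=np.array(c["R"]);t=np.array(c["t"]);C=-R.T@t
    d=R.T@np.array([(uv[0]-c["cx"])/c["fx"],(uv[1]-c["cy"])/c["fy"],1.]);return C+d*(z-C[2])/d[2]
def proj(c,X):
    p=np.array(c["R"])@np.array(X)+np.array(c["t"]);return np.array([c["fx"]*p[0]/p[2]+c["cx"],c["fy"]*p[1]/p[2]+c["cy"]])
def tri(c1,u1,c2,u2):
    P=[];
    for c in(c1,c2):
        K=np.array([[c["fx"],0,c["cx"]],[0,c["fy"],c["cy"]],[0,0,1.]]);P.append(K@np.c_[np.array(c["R"]),np.array(c["t"])])
    X=cv2.triangulatePoints(P[0],P[1],np.array(u1,float).reshape(2,1),np.array(u2,float).reshape(2,1)).ravel();return X[:3]/X[3]
def blobs(im,lo,hi,amin=20):
    m=cv2.inRange(cv2.cvtColor(im,cv2.COLOR_BGR2HSV),np.array(lo),np.array(hi))
    cs,_=cv2.findContours(m,cv2.RETR_EXTERNAL,cv2.CHAIN_APPROX_NONE)
    return [k for k in cs if cv2.contourArea(k)>=amin]
E
python3 - <<'E'
from h import *
T=optics.camera("top");S=optics.camera("scene")
for nm,c in(("top",T),("scene",S)):
  for col,lo,hi in(("blue",(105,150,60),(125,255,255)),("orange",(5,200,80),(18,255,255)),("brass",(18,100,60),(32,255,255))):
    for k in blobs(c["image"],lo,hi,12):
        (u,v),sz,a=cv2.minAreaRect(k)
        print(nm,col,round(u,1),round(v,1),np.round(sz,1),round(a,1),cv2.contourArea(k),cast(c,(u,v),.03 if col!="brass" else .09).round(3))
cv2.imwrite("pics/c1.png",cv2.resize(T["image"][120:290,200:420],None,fx=3.6,fy=3.5,interpolation=cv2.INTER_CUBIC))
cv2.imwrite("pics/c2.png",cv2.resize(S["image"][180:380,210:390],None,fx=3,fy=3,interpolation=cv2.INTER_CUBIC))
E
```

```text
top blue 183.5 228.9 [79.4 61.1] 6.3 4674.5 [0.526 0.352 0.03 ]
top blue 304.0 187.9 [14.4  3.4] 8.1 35.0 [0.619 0.062 0.03 ]
top blue 196.1 159.6 [35.3 14.5] 78.7 465.0 [0.693 0.321 0.03 ]
top orange 444.0 349.0 [80.9 61.9] 23.8 4826.5 [ 0.23  -0.263  0.03 ]
top orange 475.1 238.7 [80.1 61.3] 10.7 4705.5 [ 0.49  -0.344  0.03 ]
top orange 333.6 192.1 [13.3  2.8] 8.1 24.5 [ 0.608 -0.009  0.03 ]
top brass 366.0 263.5 [7. 8.] 90.0 48.0 [ 0.436 -0.079  0.09 ]
top brass 297.5 259.5 [7. 7.] 90.0 45.5 [0.448 0.077 0.09 ]
top brass 391.0 195.5 [17. 18.] 90.0 243.5 [ 0.59 -0.14  0.09]
top brass 322.5 182.5 [11.  5.] 90.0 24.0 [0.623 0.017 0.09 ]
scene blue 300.2 435.7 [20.6 51.8] 53.1 998.0 [0.695 0.323 0.03 ]
scene blue 395.7 411.3 [112.   87.1] 67.5 8855.0 [0.528 0.36  0.03 ]
scene blue 279.8 240.8 [14.5  4.7] 71.6 53.5 [ 0.552 -0.075  0.03 ]
scene orange 270.7 215.1 [13.3  3.8] 71.6 35.5 [ 0.539 -0.151  0.03 ]
scene orange 257.2 156.0 [54.1 64.3] 78.7 3134.5 [ 0.491 -0.34   0.03 ]
scene orange 365.8 143.2 [52.1 63. ] 88.2 2971.5 [ 0.233 -0.258  0.03 ]
scene brass 268.0 266.6 [ 6.5 18.2] 76.0 59.5 [0.615 0.016 0.09 ]
scene brass 357.5 258.5 [8.5 8.5] 45.0 53.0 [0.45  0.079 0.09 ]
scene brass 248.5 215.0 [26. 19.] 90.0 296.5 [ 0.598 -0.124  0.09 ]
scene brass 326.5 203.5 [7. 7.] 90.0 40.5 [ 0.437 -0.077  0.09 ]
```

View pics/c1.png

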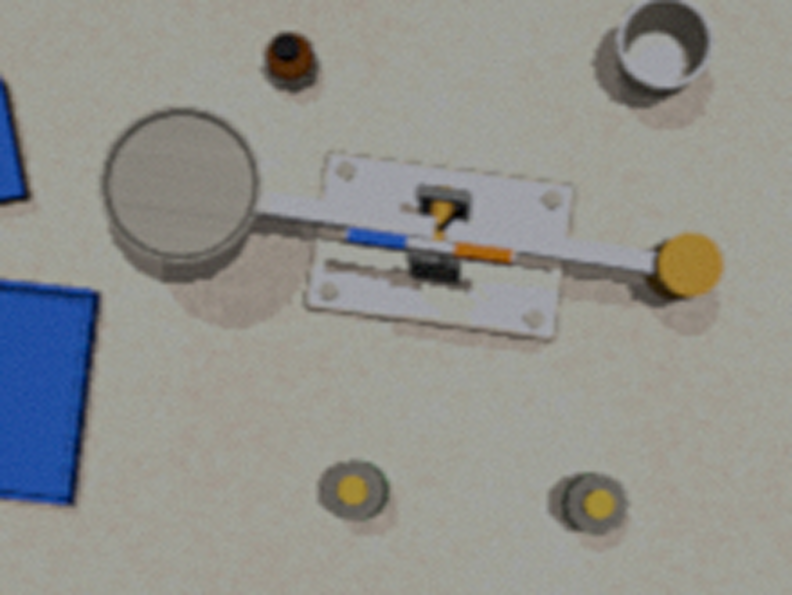

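View pics/c2.png

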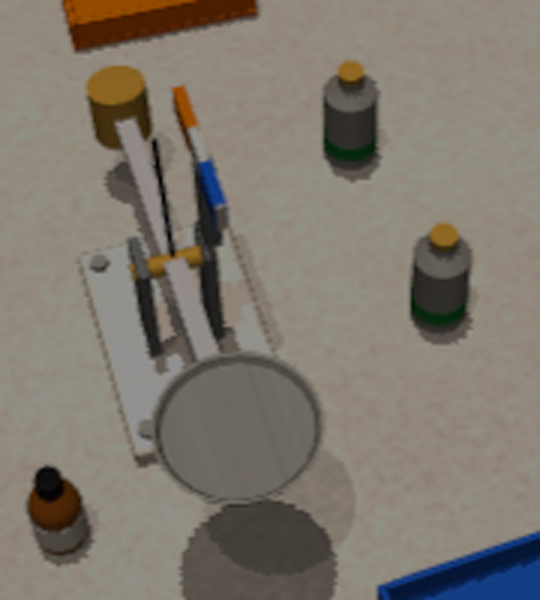

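```bash
cat >> h.py <<'E'
from scipy.spatial.transform import Rotation as Ro
def rot(ang):  # tool down, jaw axis (tool z) at world angle ang in xy
    z=np.array([np.cos(ang),np.sin(ang),0]);y=np.array([0,0,-1.]);x=np.cross(y,z)
    return Ro.from_matrix(np.c_[x,y,z]).as_rotvec()
E
python3 - <<'E'
from h import *
T=optics.camera("top");S=optics.camera("scene")
s=r.get_state();print(Ro.from_rotvec(s["eef_rot"]).as_matrix().round(2))
for c,u in((T,(250.3,172.6)),(S,(289.3,322))): print("pan",cast(c,u,.148).round(4),cast(c,u,.142).round(4))
P=tri(T,(250.3,172.6),S,(289.3,322));print("tri",P.round(4))
f=lambda a:(200+a[0]/3.6,120+a[1]/3.5)
L=cast(T,f((102,184)),.148);Rr=cast(T,f((260,184)),.148);print("pan dia",np.linalg.norm(L-Rr))
q=[cast(T,f(a),.016) for a in((330,153),(573,185),(553,338),(307,306))];print("base",np.mean(q,0).round(4),[np.linalg.norm(q[i]-q[i-1]).round(3) for i in range(4)])
B=np.mean(q,0);ax=(P-B)[:2];print("pan dist",np.linalg.norm(ax))
e=(q[0]-q[1]+q[3]-q[2])[:2];e/=np.linalg.norm(e);print("pan from base",B[:2]+.16*e)
for k in blobs(T["image"],(105,150,60),(125,255,255),1000)+blobs(T["image"],(5,200,80),(18,255,255),1000):
    b=[cast(T,p,.03)[:2] for p in cv2.boxPoints(cv2.minAreaRect(k))]
    E=[b[i]-b[i-1] for i in range(4)];l=max(E,key=np.linalg.norm);print("tray",np.mean(b,0).round(4),"long axis deg",np.degrees(np.arctan2(l[1],l[0])).round(1),[np.linalg.norm(x).round(3) for x in E])
for a,b in(((366,263.5),(326.5,203.5)),((297.5,259.5),(357.5,258.5))): print("cap",tri(T,a,S,b).round(4))
for ang in(0,np.pi/2,np.pi,-np.pi/2):
  for p in((.437,-.078,.3),(.437,-.078,.034),(.449,.078,.034),(P[0],P[1],.3),(P[0],P[1],.17),(.53,.355,.3),(.49,-.347,.3)):
    j=r.ik(p,rot(ang));print(round(ang,2),p[:2],None if j is None else np.round(j,2))
cv2.imwrite("pics/c3.png",cv2.resize(T["image"][190:400,380:540],None,fx=2.8,fy=2.8))
E
```

```text
[[ 0.91 -0.    0.4 ]
 [-0.4  -0.    0.91]
 [ 0.   -1.   -0.  ]]
pan [0.6398 0.1742 0.148 ] [0.6408 0.175  0.142 ]
pan [0.642  0.1781 0.148 ] [0.6408 0.1749 0.142 ]
tri [0.6408 0.175  0.1421]
pan dia 0.0964592557973191
base [0.6146 0.018  0.016 ] [np.float64(0.108), np.float64(0.165), np.float64(0.107), np.float64(0.167)]
pan dist 0.1592158236554227
pan from base [0.63909264 0.17607092]
tray [0.5262 0.3521] long axis deg -97.7 [np.float64(0.191), np.float64(0.147), np.float64(0.192), np.float64(0.146)]
tray [ 0.2301 -0.2631] long axis deg -114.7 [np.float64(0.189), np.float64(0.146), np.float64(0.189), np.float64(0.146)]
tray [ 0.4897 -0.3442] long axis deg -101.9 [np.float64(0.189), np.float64(0.147), np.float64(0.19), np.float64(0.146)]
cap [ 0.4359 -0.0794  0.0873]
cap [0.4478 0.0769 0.0861]
0 (0.437, -0.078) [-0.83 -0.08  0.87  1.91  0.06  1.28  0.02]
0 (0.437, -0.078) [-0.67  0.47  0.91  2.21 -0.59  0.71  0.65]
0 (0.449, 0.078) [-0.68  0.36  0.49  2.18 -0.28  0.65  0.  ]
0 (np.float64(0.6407843537285338), np.float64(0.17500513459671327)) [-0.7   0.43  0.54  1.41 -0.22  1.36 -0.16
[... 1194 characters left out ...]
02  1.11  2.8 ]
3.14 (0.53, 0.355) [-0.57  0.34 -0.12  1.47  0.04  1.34  2.45]
3.14 (0.49, -0.347) [-0.3   0.55  1.27  1.58 -0.53  1.4  -2.12]
-1.57 (0.437, -0.078) [-0.86 -0.08  0.89  1.92  0.07  1.28 -1.55]
-1.57 (0.437, -0.078) [-0.76  0.55  1.05  2.22 -0.72  0.77 -0.79]
-1.57 (0.449, 0.078) [-0.86  0.42  0.71  2.19 -0.43  0.68 -1.42]
-1.57 (np.float64(0.6407843537285338), np.float64(0.17500513459671327)) [-0.81  0.47  0.71  1.42 -0.3   1.37 -1.66]
-1.57 (np.float64(0.6407843537285338), np.float64(0.17500513459671327)) [-0.79  0.56  0.67  1.58 -0.37  1.13 -1.6 ]
-1.57 (0.53, 0.355) [-1.13  0.4   0.65  1.48 -0.24  1.34 -2.02]
-1.57 (0.49, -0.347) [-0.22  0.44  1.06  1.58 -0.39  1.35 -0.68]
```

View pics/c3.png

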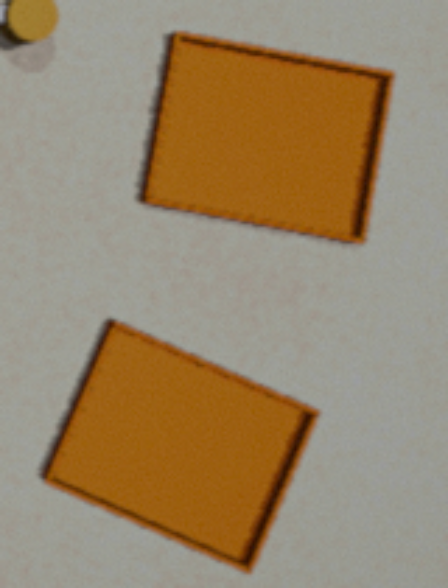

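Candidates: orange trays are at top-image (475,239) → y=-0.344 and (444,349) → y=-0.263. The one meant is (475,239), farthest right. The cartridges are the two green-banded cylinders at (297,260) and (366,263). The small blue blob at (196,160) is the slide box and (184,229) is the blue tray. The crops confirm this, and the measured tray and base sizes and the pan height all agree with the description.

Starting with the left cartridge.

```bash
cat >> h.py <<'E'
PAN=np.array([.6405,.1755]);G=.034
def st():
    s=r.get_state();print("t",round(s["time_s"],2),"p",np.round(s["position"],4),"gap",round(s["finger_gap"],4),"f",np.round(s["ft_force"],2))
def pick(p,foot,ang,zt):
    r.line_to([p[0],p[1],foot+G],rot(ang),velocity=.15);st()
    grip(.0,40);st()
    r.line_to([p[0],p[1],foot+G+.03],velocity=.08)
    r.line_to([p[0],p[1],zt],velocity=.25);st()
def snap(n):
    T=optics.camera("top");S=optics.camera("scene")
    cv2.imwrite(f"pics/{n}.png",np.hstack([cv2.resize(T["image"][120:300,130:430],(400,240),interpolation=3),cv2.resize(S["image"][150:390,180:480],(400,320),interpolation=3)[:240]]))
    cv2.imwrite(f"pics/{n}_s.png",cv2.resize(S["image"][120:390,180:480],None,fx=2,fy=2,interpolation=3))
    return T,S
E
python3 - <<'E'
from h import *
p=(.4485,.0775)
r.goto([*p,.2],rot(0));st()
pick(p,0,0,.29)
snap("p1")
E
```

```text
t 2.28 p [0.4488 0.079  0.2001] gap 0.0855 f [-0.41  0.33 -0.28]
t 3.54 p [0.4492 0.0777 0.0346] gap 0.0852 f [ 0.47  0.55 -0.22]
t 4.03 p [0.4486 0.0777 0.0345] gap 0.0392 f [-2.53  0.79  4.84]
t 5.61 p [0.4474 0.0772 0.2884] gap 0.0394 f [-0.71  0.11 -2.02]
```

View pics/p1_s.png

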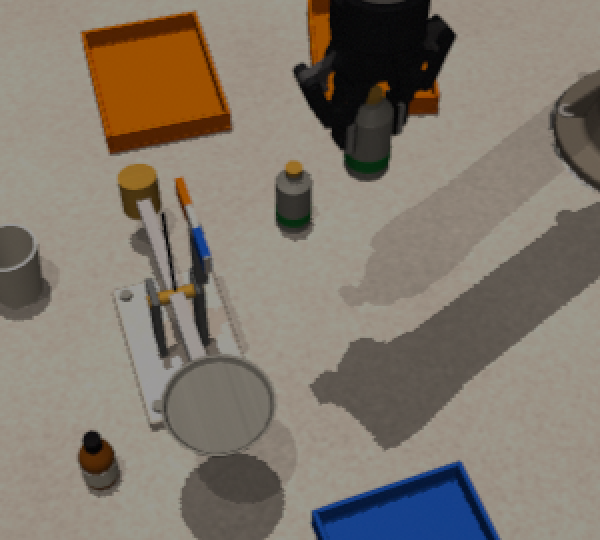

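The cartridge is held upright in the gripper (cap near (377,95) in the crop) and the other one is untouched at (293,195). Next: place it on the pan.

```bash
cat >> h.py <<'E'
def topan():
    r.goto([*PAN,.30],rot(0));st()
    r.line_to([*PAN,.142+G+.012],velocity=.15);r.hold(.3)
    print("guard",r.line_to([*PAN,.142+G-.003],velocity=.03,guard=1.2));st()
    grip(.085);st();r.hold(.2)
    r.line_to([*PAN,.29],velocity=.2)
    r.goto([.44,.16,.30],rot(0));r.hold(1.2);st()
E
python3 - <<'E'
from h import *
topan();snap("w1");r.hold(.5);snap("w1b")
E
```

```text
t 6.58 p [0.6396 0.1741 0.2994] gap 0.039 f [-0.62 -0.69 -2.05]
guard True
t 8.21 p [0.6403 0.1757 0.1746] gap 0.0391 f [ 1.56 -0.04  0.42]
t 8.72 p [0.6396 0.1755 0.1748] gap 0.0848 f [0.47 0.32 1.16]
t 11.68 p [0.44 0.16 0.3 ] gap 0.0852 f [0.33 0.28 0.25]
```

View pics/w1_s.png

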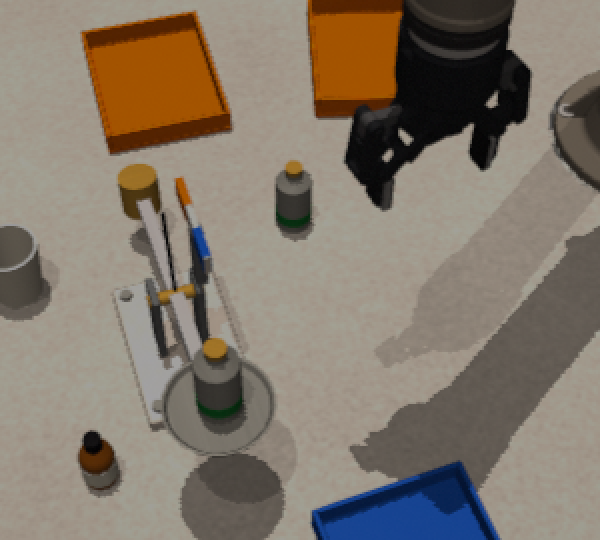

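View pics/w1b.png

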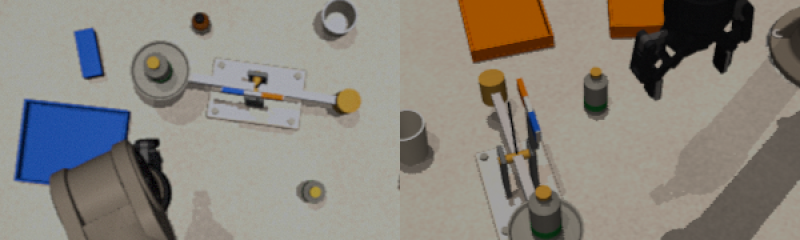

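The pan is still at its empty pixel position (218,405) in the crop, about 3 s after release, and the beam hasn't moved between the two frames. So this one is spent and goes in the orange tray, right-hand slot.

```bash
cat >> h.py <<'E'
TR={"orange":(np.array([.490,-.346]),np.radians(-11.9)),"blue":(np.array([.527,.354]),np.radians(-7.7))}
def slot(t,s):
    c,a=TR[t];return c+s*.04*np.array([-np.sin(a),np.cos(a)]),a
def totray(t,s):
    p,a=slot(t,s);print("slot",p)
    r.goto([*p,.30],rot(a));st()
    r.line_to([*p,.005+G+.012],velocity=.18);r.hold(.3)
    print("guard",r.line_to([*p,.005+G-.004],velocity=.03,guard=2));st()
    grip(.085);st();r.hold(.2)
    r.line_to([*p,.25],velocity=.2)
E
python3 - <<'E'
from h import *
T=optics.camera("top");S=optics.camera("scene")
for nm,c in(("t",T),("s",S)):
  for k in blobs(c["image"],(18,100,60),(32,255,255),20):
    print(nm,np.round(cv2.minAreaRect(k)[0],1),cast(c,cv2.minAreaRect(k)[0],.142+.09).round(3))
r.goto([*PAN,.29],rot(0))
pick(PAN,.142,0,.32)
totray("orange",-1)
r.goto([.40,-.06,.28],rot(0));r.hold(.1)
T,S=snap("q1");cv2.imwrite("pics/q1full.png",np.hstack([T["image"][130:430,100:560],S["image"][100:400,180:500]]));st()
E
```

```text
t [366.  263.5] [ 0.437 -0.07   0.232]
t [391.  195.5] [ 0.574 -0.124  0.232]
t [322.  182.5] [0.603 0.016 0.232]
t [244.5 166.5] [0.639 0.174 0.232]
s [287.  294.5] [0.641 0.176 0.232]
s [268.  266.6] [0.646 0.113 0.232]
s [248.8 215.3] [ 0.631 -0.004  0.232]
s [326.5 204. ] [0.497 0.035 0.232]
t 14.21 p [0.6412 0.1756 0.1774] gap 0.0849 f [-0.31 -0.42  0.11]
t 14.69 p [0.6406 0.1756 0.1762] gap 0.0391 f [ 0.33  0.28 -0.03]
t 15.82 p [0.6397 0.1756 0.3184] gap 0.0391 f [-0.71 -0.56 -2.34]
slot [ 0.48175183 -0.38514036]
t 17.92 p [ 0.483  -0.3841  0.2998] gap 0.039 f [ 0.04  0.7  -2.  ]
guard True
t 20.18 p [ 0.4816 -0.3852  0.0398] gap 0.0392 f [-0.53  0.23  4.13]
t 20.69 p [ 0.4813 -0.3843  0.0388] gap 0.0849 f [ 0.31  0.29 -0.07]
t 23.57 p [ 0.4002 -0.0609  0.28  ] gap 0.0854 f [0.18 0.13 0.33]
```

View pics/q1full.png

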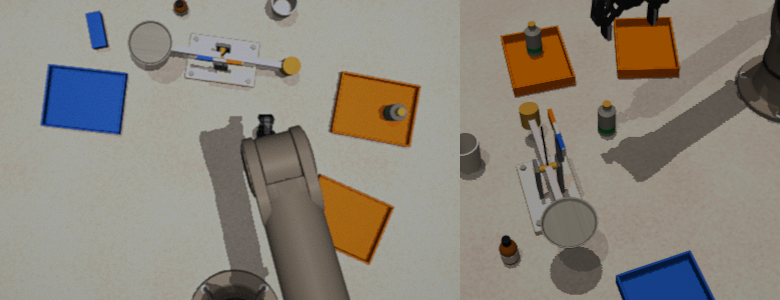

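The first cartridge stands upright in the correct orange tray at (395,112). The second is still at (606,118) in the scene half. Now the second one.

Run:
```python
from h import *
p=(.4365,-.0785)
r.goto([*p,.2],rot(0));st()
pick(p,0,0,.30)
topan();snap("w2");r.hold(.5);snap("w2b")
```

```text
t 24.12 p [ 0.4362 -0.0794  0.2   ] gap 0.0849 f [-0.54  0.23  0.73]
t 25.38 p [ 0.4374 -0.0784  0.0348] gap 0.0851 f [ 0.47  1.44 -0.39]
t 25.88 p [ 0.4365 -0.0785  0.0344] gap 0.0393 f [-1.67  0.65  5.74]
t 27.49 p [ 0.4354 -0.0786  0.2985] gap 0.0389 f [-0.48  0.02 -2.71]
t 28.73 p [0.6403 0.1729 0.3004] gap 0.0387 f [ 0.09 -1.14 -2.71]
guard True
t 30.36 p [0.6402 0.1758 0.1745] gap 0.0388 f [ 1.71  0.13 -0.62]
t 30.88 p [0.6394 0.1755 0.1745] gap 0.085 f [-0.06 -0.24 -0.87]
t 33.83 p [0.44 0.16 0.3 ] gap 0.0851 f [ 0.26  0.44 -0.22]
```

View pics/w2_s.png

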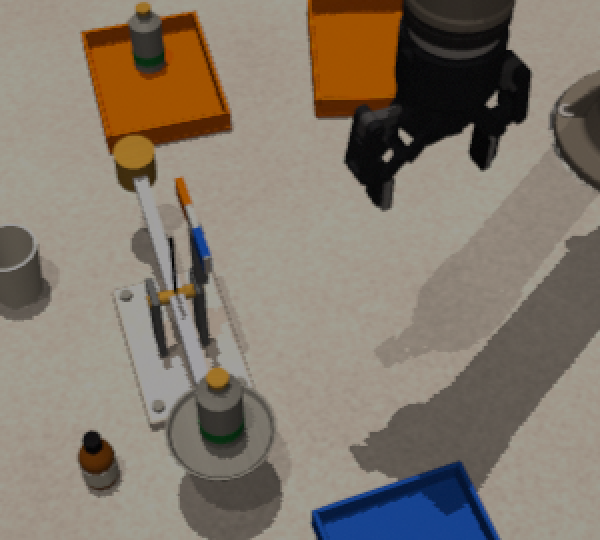

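View pics/w2b_s.png

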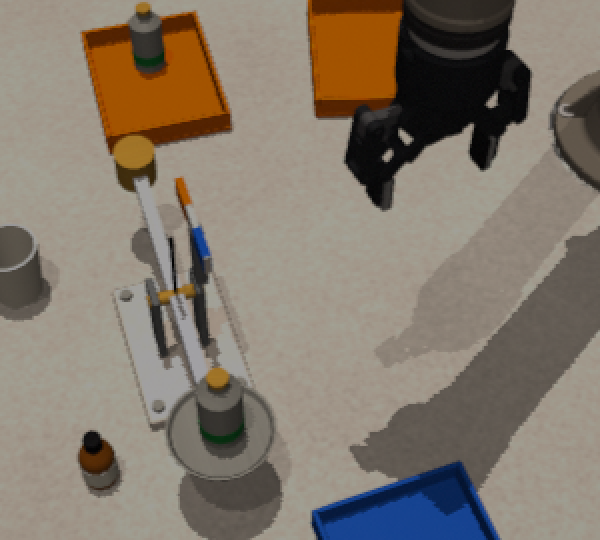

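The pan has gone down (centre at row 405 → 430, counterweight raised) and is at rest between the two frames. Next: measure the cap height to set the grasp.

Run:
```python
from h import *
T=optics.camera("top");S=optics.camera("scene")
for nm,c in(("t",T),("s",S)):
  for k in blobs(c["image"],(18,100,60),(32,255,255),20):
    u=cv2.minAreaRect(k)[0];print(nm,np.round(u,1),cast(c,u,.188).round(3))
print("expect at foot .098/.142:",[proj(S,[*PAN,h+.088]).round(1) for h in(.098,.12,.142)]);st()
```

```text
t [501.  241.5] [ 0.478 -0.357  0.188]
t [391.  193.5] [ 0.583 -0.129  0.188]
t [321.3 181.9] [0.611 0.018 0.188]
t [247.5 170.5] [0.638 0.175 0.188]
s [288.4 308.7] [0.641 0.176 0.188]
s [268.  266.6] [0.636 0.083 0.188]
s [246.5 201.5] [ 0.611 -0.075  0.188]
s [251. 124.] [ 0.517 -0.277  0.188]
expect at foot .098/.142: [array([288.4, 308.9]), array([287.8, 301.9]), array([287.1, 294.6])]
t 34.62 p [0.44 0.16 0.3 ] gap 0.0851 f [-0.24 -0.07 -0.63]
```

The cap is at row 308.7, against 308.9 expected at the lower stop (foot 98 mm), so this one is charged and goes in the blue tray.

Run:
```python
from h import *
r.goto([*PAN,.29],rot(0))
pick(PAN,.098,0,.32)
totray("blue",1)
r.goto([.40,0.05,.32],rot(0));r.hold(.5)
T,S=snap("e");cv2.imwrite("pics/efull.png",np.hstack([T["image"][130:430,100:560],S["image"][100:480,160:480][:300]]));cv2.imwrite("pics/efs.png",S["image"]);st()
```

```text
t 36.65 p [0.6413 0.1754 0.1332] gap 0.0851 f [ 0.59  0.35 -0.35]
t 37.14 p [0.6404 0.1755 0.1326] gap 0.0388 f [-1.61 -1.05  3.49]
t 38.45 p [0.6394 0.1757 0.3178] gap 0.0386 f [-0.38 -0.29 -3.23]
slot [0.53235945 0.39363933]
t 39.42 p [0.5333 0.3911 0.2998] gap 0.0388 f [ 0.85 -0.91 -1.7 ]
guard True
t 41.67 p [0.5322 0.3938 0.0398] gap 0.0392 f [-1.28  0.47  4.91]
t 42.19 p [0.5311 0.3935 0.0385] gap 0.085 f [ 0.04  0.1  -0.41]
t 45.6 p [0.4  0.05 0.32] gap 0.0849 f [-0.65 -0.49 -0.27]
```

View pics/efull.png

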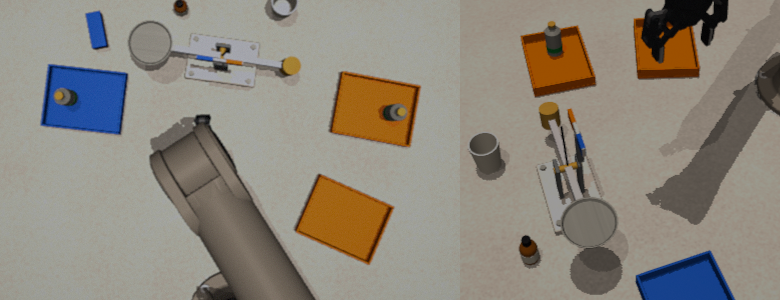

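View pics/efs.png

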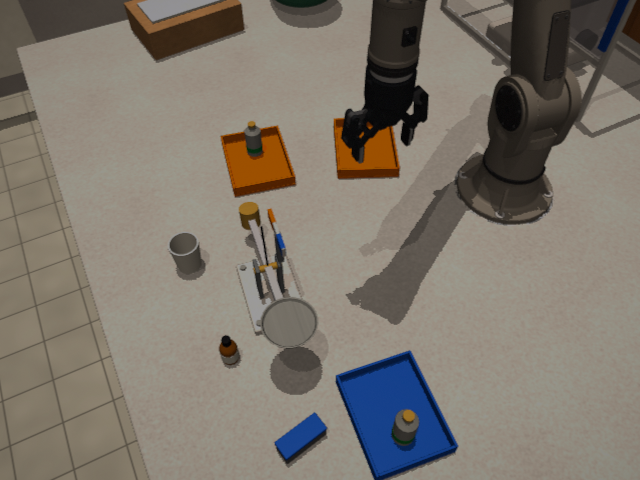

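Both cartridges stand upright in their trays: orange at (253,137), blue at (405,427). The bottle, beaker and slide box are where they started, the balance is empty and the gripper is clear, so I'm handing in.

Run:
```python
from h import *
workorder.finish_job();st()
```

```text
the job is handed in; nothing more can be done
the job is handed in; nothing more can be done
```

I weighed both cartridges one after the other and handed the job in at about 46 s of the 72 s allowed. One was spent and one was charged.

- **Left cartridge (spent):** the pan stayed at its upper stop, so I set the cartridge down upright in the orange tray farthest to the robot's right.
- **Right cartridge (charged):** the pan went to its lower stop, with the cap within 0.2 px of where it should appear there. I set that cartridge down upright in the blue tray.

In the last pictures both cartridges stand upright in their trays. The bottle, beaker and slide box had not visibly moved, the pan was empty and back up, and the gripper was clear of everything.

No check failed. The two camera views disagreed by only 2–4 mm on the cartridge caps and pan rim. The two camera views put the blue tray's centre about 8 mm apart, and I relied on the top view for the trays. The final script's closing state print was refused because the job was already handed in, so there is no reading after hand-in.

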